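Show which funnel still needs its lid

TASK

Three steel funnels have been taken down onto the worktop and two already wear their lids; show the trainee what is still to be done, by pointing only. With the gripper pointing straight down, first bring the fingertips a few centimetres above the knob of the spare lid that lies on the worktop and stay there for two seconds, then point in the same way at the middle of the mouth of the funnel without a lid, again just above it, and finish there, staying in place. Touch and move nothing, and pass well above the covered funnels on the way, because they must not be pointed at.

Things in the scene. Friction and masses are not known exactly. Their poses are not given: they have to be found in the camera images.
- spare_lid: the lid to point at first: a flat stainless steel disc, 147 mm across and 16 mm thick, with a round knob 24 mm wide in the middle that ends 35 mm above its underside; it lies flat on the worktop, knob up, loose; origin at the centre of its underside, z up
- spare_knob (a point): centre of the top of the spare lid's knob, 35 mm above the worktop
- open_funnel: the funnel without a lid, to point at second: a conical stainless steel funnel, 138 mm across its rim and 99 mm tall, narrowing to a 61 mm collar on which it stands upright, loose on the worktop; origin at the centre of its underside, z up
- funnel_mouth (a point): centre of the open mouth of the funnel without a lid, level with its rim, 99 mm above the worktop
- covered_funnel_a: a funnel that wears its lid, a bystander: a conical stainless steel funnel, 138 mm across its rim and 99 mm tall, narrowing to a 61 mm collar on which it stands upright, loose on the worktop; origin at the centre of its underside, z up
- covered_funnel_b: a funnel that wears its lid, a bystander: a conical stainless steel funnel, 138 mm across its rim and 99 mm tall, narrowing to a 61 mm collar on which it stands upright, loose on the worktop; origin at the centre of its underside, z up
- lid_a: the lid lying on the rim of covered_funnel_a, of the same kind as the spare lid; origin at the centre of its underside, 99 mm above the worktop, z up
- lid_b: the lid lying on the rim of covered_funnel_b, of the same kind as the spare lid; origin at the centre of its underside, 99 mm above the worktop, z up
- knob_a (a point): centre of the top of the knob of lid_a, 134 mm above the worktop
- knob_b (a point): centre of the top of the knob of lid_b, 134 mm above the worktop
- dish: closed petri dish, 91 mm across and 15 mm tall, a loose bystander; origin at the centre of its underside
- timer: flat lab timer, 62 x 68 x 18 mm, a loose bystander; origin at the centre of its underside
- tape: roll of tape, 63 mm across and 25 mm tall, a loose bystander; origin at the centre of its underside

How it is judged:
By the outcome, as a careful person would: the job done as asked, in the order asked, and still so for the second after the job is handed in, with the robot touching nothing.
It also fails if it takes over 45 s, if anything falls off the work surface, if the arm or the gripper's body presses on something with over 40 N, if the wrist force passes 120 N, or if a joint passes its speed limit or range.

ROBOT

A 6-joint arm with a two-finger parallel gripper is mounted at the origin on a cart in front of the work surface, level with it; the furniture and walls round the work are solid. World frame = base frame: x ahead of the robot, y to its left, z up, the work surface at z = 0. Lengths are in m, angles in degrees, forces in N, time in s.
With the tool pointing down it reaches from about 0.4 to 0.825 m from the base axis. Payload 7 kg.
Tool frame: the origin (TCP) lies between the finger pads, 19 mm behind the fingertips; this is the grasp point; z points along the fingers, y is the line along which they close (so a half turn about z gives the same grasp; the last joint's range is limited). The gripper opens to 88 mm and grips with 3 to 60 N. Pads are 19 mm wide; open, the fingers measure 130 mm over their backs; the gripper's body (78 mm by 193 mm) begins 47 mm behind the grasp point.
Start: joints at [-48.008, 20.546, 0.682, 0, -70.136, -16.507], TCP at [0.29, -0.609, 0.245] pointing down, gripper open.
Joint ranges: [-176.03, 176.03], [-82.01, 121.73], [-58.28, 71.71], [-173.87, 95.51], [-174.79, -0.11], [-173.66, 173.66]. Speed limits (degrees/s): [136.94, 136.94, 172.46, 180, 180, 180].

INTERFACE

Orientations are given as [roll, pitch, yaw] about the fixed x, y, z axes, in that order (R = Rz(yaw) Ry(pitch) Rx(roll)).
In Python, from plant import get_obs, snapshot, camera_params, close_job, boxes_of, cut_out, landmark_of gives the robot as it stands.
- The arm moves only by the shell command python3 -m inch 'ROWS' [OPENING]. ROWS is text: rows parted by semicolons, each of 6 numbers parted by spaces: the shift along the tool's x, y, z in units of 30 cm (1.0 is 30 cm), then the turn, a rotation vector about the tool's x, y, z in units of pi rad (1.0 is pi rad). A call has 1 to 10 rows; each row is the pose to reach, as a shift and turn from the pose commanded when the call began, along the tool's axes at that moment, turning the shorter way round; what a row does not reach only later rows make up. A row lasts 1/12 s, in which the tool goes at most 41.7 mm and 7.16 degrees, less where a joint would pass 70% of its speed; a pose out of reach is approached as far as the arm can. A call with a number of a shift or a turn outside -1 to 1 is refused whole. A call with a gripper value outside its range is refused whole. OPENING is the closure, from -1 (fully open) to 1 (shut), set as the call begins (- or left out, the last holds). The fingers move at their own pace and stop on an object; the grip force is fixed at half the most. Time passes only in rows, so rows that repeat a pose let the fingers close. It gives the time, the measured TCP pose, the force, the opening and the grip force at its end, in the units of the state.
- get_obs(): the state, without advancing time (a new reading comes with each control period).
- snapshot(name): name is "scene" or "top" or "wrist"; returns the picture (400x640x3 uint8, red, green, blue); there is no depth.
- camera_params(name): a dict with "mtx" (3x3 intrinsics, pixels), "rvec" (rotation vector, rad) and "tvec" (3), from world to camera coordinates, as OpenCV has them. Camera axes: x right, y down, z forward; pixel columns grow to the right and rows downward; lengths in m; the calibration is good to about 2 mm. The wrist camera is an equidistant fisheye: a pixel r from the principal point sees the ray r / f radians off the axis. A picture is of the moment at which its call begins: read the wrist's pose just before it. camera_params takes no time and is no camera call; for the wrist camera it gives the pose at the moment of the call.
- close_job(): hands the job in; it is judged then, once.
Trained networks look in the newest picture that a camera, given by its name, has taken for a name from the list of things; names that differ only in an ending like _2 or _b are one class to them, and where a whole thing is asked for, a point or a joint stands for the part that bears it (a point fixed in the world has none). Each returns a list of dicts, best first, with "p" (0 to 1); they miss things now and then, are a little off and sometimes report something else, mostly with a low value. They report only what shows in the picture. A call takes as long as a camera call.
- boxes_of(camera, thing): "rect" ([left, top, width, height] in pixels, round what is visible of it).
- cut_out(camera, thing): "pixels" (400x640 bool, what is visible of it) and "rect" ([left, top, width, height] in pixels, round what is visible of it).
- landmark_of(camera, thing): "uv" ([column, row] in pixels: a listed point, or the origin of a listed thing).
The state is a dict: "clock": time; "joint_pos": joint angles; "qvel": joint speeds; "tau": joint torques, N m; "tool_pos": TCP position; "orientation": TCP orientation; "force": force on the tool from outside, world axes, zero at the start; "moment": the same for the moment, N m; "opening": finger opening in m; "gripper_force": force on a finger pad.
Only numpy, scipy, OpenCV 4.12 (cv2) and the standard library are available. Lean on these libraries where they do the work, as an engineer would, in place of code of your own. Each camera call takes 0.05 s, during which the arm holds its last target. There are 200 camera calls.

## Working session

There is one attempt and no reset: what is moved stays moved. The work goes in short steps, Python scripts to look and compute and a shell command to move; the robot and the scene stay as the last step left them, time stands still between calls to the robot, and variables do not carry over. Pictures are saved under pics/ and viewed, at most 10 in all, crops included, and the job is handed in when it is done.

```bash
mkdir -p pics
cat > h.py <<'E'
import numpy as np, cv2
from plant import *
def ray(cam,uv,z):
    p=camera_params(cam);R,_=cv2.Rodrigues(np.array(p["rvec"],float));t=np.array(p["tvec"],float).ravel()
    d=R.T@np.linalg.inv(np.array(p["mtx"]))@np.array([uv[0],uv[1],1.]);c=-R.T@t
    return c+d*(z-c[2])/d[2]
E
python3 - <<'E'
from h import *
o=get_obs();print(o["clock"],o["tool_pos"],o["orientation"])
for c in ("scene","top"):
    cv2.imwrite(f"pics/{c}.png",snapshot(c)[:,:,::-1])
    for n,z in (("spare_knob",.035),("funnel_mouth",.099),("knob_a",.134),("spare_lid",0),("open_funnel",0),("lid_a",.099),("dish",0),("timer",0),("tape",0)):
        for r in landmark_of(c,n): print(c,n,round(r["p"],2),np.round(r["uv"]),np.round(ray(c,r["uv"],z),3))
E
```

```text
0.0 [ 0.29021893 -0.60893104  0.24442119] [ 1.79905311e+02 -8.19722077e-03 -1.54521992e+02]
scene spare_knob 0.73 [287. 235.] [0.588 0.104 0.035]
scene funnel_mouth 0.86 [257. 301.] [0.457 0.325 0.099]
scene funnel_mouth 0.54 [428. 165.] [ 0.424 -0.342  0.099]
scene knob_a 0.84 [337. 172.] [ 0.585 -0.106  0.134]
scene spare_lid 0.63 [282. 248.] [0.586 0.128 0.   ]
scene open_funnel 0.65 [257. 320.] [0.469 0.33  0.   ]
scene open_funnel 0.22 [336. 175.] [ 0.672 -0.202  0.   ]
scene lid_a 0.98 [425. 164.] [ 0.432 -0.343  0.099]
scene lid_a 0.76 [338. 185.] [ 0.57  -0.095  0.099]
scene dish 0.8 [334. 279.] [0.407 0.107 0.   ]
scene timer 0.91 [383. 229.] [ 0.415 -0.121  0.   ]
scene tape 0.48 [374. 148.] [ 0.665 -0.393  0.   ]
top spare_knob 0.66 [286. 179.] [0.585 0.105 0.035]
top spare_knob 0.39 [196. 218.] [0.469 0.356 0.035]
top funnel_mouth 0.7 [198. 218.] [0.464 0.328 0.099]
top knob_a 0.91 [455. 234.] [ 0.43  -0.342  0.134]
top knob_a 0.75 [359. 178.] [ 0.572 -0.097  0.134]
top spare_lid 0.61 [285. 185.] [0.574 0.111 0.   ]
top open_funnel 0.88 [210. 224.] [0.455 0.325 0.   ]
top lid_a 0.78 [451. 235.] [ 0.431 -0.343  0.099]
top lid_a 0.57 [359. 183.] [ 0.567 -0.098  0.099]
top dish 0.7 [284. 247.] [0.394 0.107 0.   ]
top timer 0.68 [367. 236.] [ 0.43 -0.13  0.  ]
top tape 0.62 [452. 159.] [ 0.659 -0.381  0.   ]
```

View pics/scene.png

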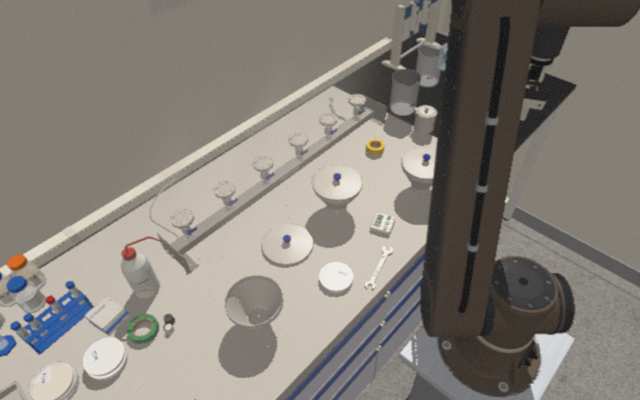

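View pics/top.png

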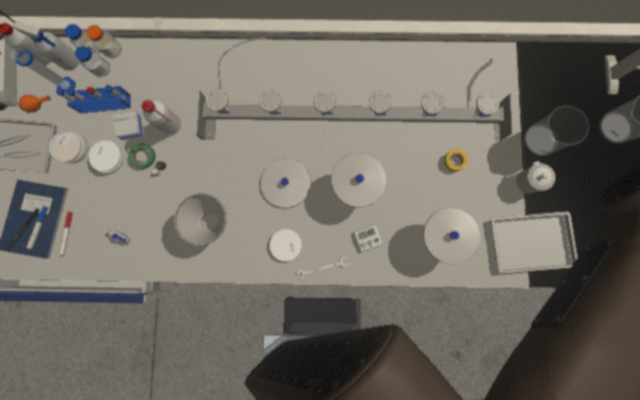

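The pictures agree with the networks. The spare lid's knob is at scene (287,238) and top (285,181). The open funnel's mouth is at top (200,220) and scene (254,301). The covered funnels' knobs are at top (360,178) and (454,235). The scene detection of a "mouth" at (428,165) is false, because that is a lidded funnel. Next I'll refine the mouth with its outline and work out the moves.

```bash
cat >> h.py <<'E'
from scipy.spatial.transform import Rotation as Ro
def shift(goal):
    o=get_obs();return np.round(Ro.from_euler("xyz",o["orientation"],degrees=True).inv().apply(np.array(goal)-o["tool_pos"])/.3,3)
E
python3 - <<'E'
from h import *
for c in ("top","scene"):
    snapshot(c)
    r=cut_out(c,"open_funnel")
    for q in r[:2]:
        ct=max(cv2.findContours(q["pixels"].astype(np.uint8),cv2.RETR_EXTERNAL,cv2.CHAIN_APPROX_NONE)[0],key=cv2.contourArea)
        e=cv2.fitEllipse(ct);print(c,q["p"],q["rect"],np.round(e[0]),np.round(e[1]),ray(c,e[0],.099).round(3))
        w=np.array([ray(c,k[0],.099)[:2] for k in ct]);print(w.min(0).round(3),w.max(0).round(3))
print(ray("top",(285,181.5),.035),ray("scene",(287,237),.035))
for g in ([.29,-.609,.39],[.31,-.5,.39],[.43,-.34,.39],[.47,-.1,.39],[.586,.105,.39]): print(g,shift(g))
E
```

```text
top 0.66 [175.1, 196.2, 51.0, 51.8] [200. 219.] [50. 53.] [0.461 0.323 0.099]
[0.393 0.254] [0.53  0.393]
scene 0.65 [223.1, 275.1, 62.3, 56.2] [253. 302.] [53. 58.] [0.462 0.332 0.099]
[0.391 0.26 ] [0.537 0.399]
[0.57814551 0.10679509 0.035     ] [0.58283965 0.10887123 0.035     ]
[0.29, -0.609, 0.39] [ 0.001  0.002 -0.482]
[0.31, -0.5, 0.39] [-0.216  0.301 -0.482]
[0.43, -0.34, 0.39] [-0.806  0.61  -0.482]
[0.47, -0.1, 0.39] [-1.271  1.275 -0.482]
[0.586, 0.105, 0.39] [-1.914  1.725 -0.482]
```

```bash
python3 -m inch '0 0 -0.13 0 0 0;0 0 -0.26 0 0 0;0 0 -0.39 0 0 0;0 0 -0.48 0 0 0;-0.1 0.1 -0.48 0 0 0;-0.2 0.2 -0.48 0 0 0;-0.28 0.28 -0.48 0 0 0;-0.36 0.36 -0.48 0 0 0;-0.44 0.44 -0.48 0 0 0;-0.52 0.52 -0.48 0 0 0' 0.8
python3 - <<'E'
from h import *
o=get_obs();print(o["clock"],o["tool_pos"],o["orientation"],o["joint_pos"],o["opening"])
for g in ([.48,-.1,.39],[.583,.106,.39]): print(g,shift(g))
E
```

```text
clock: 2.03
tool_pos: [0.3643, -0.3998, 0.3896]
orientation: [-180.0, 0.0, -154.5]
force: [1.4, 0.3, 0.7]
opening: 0.0265
gripper_force: 0.0
2.0333 [ 0.36425836 -0.39977713  0.38955833] [-1.79975206e+02  2.16702463e-02 -1.54520327e+02] [-2.68920490e+01  4.24997803e+00 -1.93400814e+00 -2.03667595e-03
 -8.37831465e+01 -3.76280629e+01] 0.02651168774567494
[0.48, -0.1, 0.39] [-0.778  0.736 -0.001]
[0.583, 0.106, 0.39] [-1.383e+00  1.208e+00 -1.000e-03]
```

```bash
python3 -m inch '-0.08 0.08 0 0 0 0;-0.17 0.16 0 0 0 0;-0.26 0.24 0 0 0 0;-0.35 0.32 0 0 0 0;-0.44 0.4 0 0 0 0;-0.53 0.48 0 0 0 0;-0.62 0.56 0 0 0 0;-0.71 0.64 0 0 0 0;-0.8 0.72 0 0 0 0;-0.88 0.78 0 0 0 0'
python3 - <<'E'
from h import *
o=get_obs();print(o["joint_pos"].round(1) if hasattr(o["joint_pos"],"round") else o["joint_pos"],o["opening"])
for g in ([.583,.106,.39],[.583,.106,.2]): print(g,shift(g))
E
```

```text
clock: 2.87
tool_pos: [0.502, -0.0743, 0.3898]
orientation: [-180.0, 0.1, -154.5]
force: [0.7, -0.9, 0.5]
opening: 0.0088
gripper_force: 0.0
[ 13.8   0.8  -5.5  -0.  -83.6 -78.2] 0.008833017589615143
[0.583, 0.106, 0.39] [-0.503  0.426  0.   ]
[0.583, 0.106, 0.2] [-0.502  0.426  0.633]
```

```bash
python3 -m inch '-0.1 0.09 0 0 0 0;-0.2 0.18 0 0 0 0;-0.3 0.26 0 0 0 0;-0.4 0.34 0 0 0 0;-0.47 0.4 0 0 0 0;-0.5 0.43 0.1 0 0 0;-0.5 0.43 0.23 0 0 0;-0.5 0.43 0.36 0 0 0;-0.5 0.43 0.5 0 0 0;-0.5 0.43 0.5 0 0 0'
python3 - <<'E'
from h import *
for c in ("top","scene"):
    cv2.imwrite(f"pics/{c}2.png",cv2.resize(snapshot(c)[100:300,180:500,::-1],(800,500)))
    for n,z in (("spare_knob",.035),("funnel_mouth",.099)):
        for r in landmark_of(c,n): print(c,n,round(r["p"],2),r["uv"],ray(c,r["uv"],z).round(4))
w=snapshot("wrist");p=camera_params("wrist");print(p["mtx"])
K=np.array(p["mtx"]);R,_=cv2.Rodrigues(np.array(p["rvec"],float));t=np.array(p["tvec"]).ravel()
for n,z in (("spare_knob",.035),("funnel_mouth",.099)):
    for r in landmark_of("wrist",n):
        d=(np.array(r["uv"])-K[:2,2])/K[0,0];a=np.hypot(*d);d=R.T@np.array([*(d/a*np.sin(a)),np.cos(a)]);c=-R.T@t
        print(n,r["p"],r["uv"],(c+d*(z-c[2])/d[2]).round(4))
cv2.imwrite("pics/w2.png",w[:,:,::-1])
print(shift([.583,.106,.088]))
E
```

```text
clock: 3.7
tool_pos: [0.5772, 0.1034, 0.2311]
orientation: [179.9, -0.7, -154.6]
force: [-2.6, -0.5, -1.9]
opening: 0.0085
gripper_force: 0.0
top spare_knob 0.65 [285.6, 181.3] [0.5788 0.1051 0.035 ]
top spare_knob 0.27 [284.0, 247.6] [0.391  0.1041 0.035 ]
top funnel_mouth 0.84 [199.7, 217.9] [0.465  0.3245 0.099 ]
scene spare_knob 0.6 [283.9, 237.7] [0.5876 0.1165 0.035 ]
scene funnel_mouth 0.66 [253.1, 299.2] [0.4674 0.3271 0.099 ]
scene funnel_mouth 0.2 [285.1, 247.2] [0.522  0.1686 0.099 ]
[[309.70691629   0.         318.68533211]
 [  0.         309.70691629 199.6238538 ]
 [  0.           0.           1.        ]]
spare_knob 0.75 [320.7, 180.8] [0.5859 0.1085 0.035 ]
funnel_mouth 0.92 [538.5, 183.4] [0.4652 0.3244 0.099 ]
[-0.003  0.003  0.511]
```

View pics/w2.png

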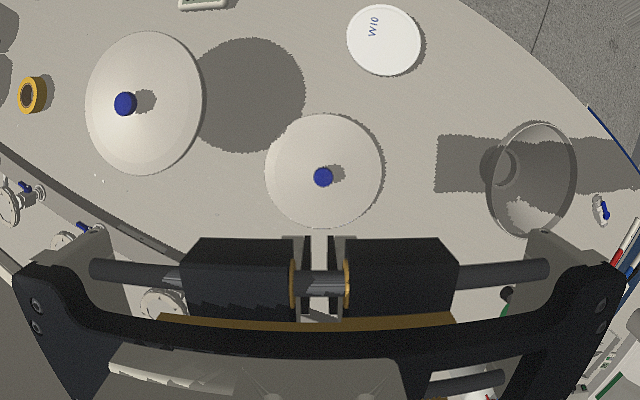

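The wrist view shows the spare knob at (323,177), the open mouth around (532,180) and a covered funnel at upper left. That matches the measured points, so I'll descend and then stay.

```bash
python3 -m inch '0 0 0.1 0 0 0;0 0 0.2 0 0 0;0 0 0.28 0 0 0;0 0 0.36 0 0 0;0 0 0.42 0 0 0;0 0 0.46 0 0 0;0 0 0.48 0 0 0;0 0 0.48 0 0 0;0 0 0.48 0 0 0;0 0 0.48 0 0 0'
python3 - <<'E'
from h import *
w=snapshot("wrist");p=camera_params("wrist")
K=np.array(p["mtx"]);R,_=cv2.Rodrigues(np.array(p["rvec"],float));t=np.array(p["tvec"]).ravel()
m=cv2.inRange(cv2.cvtColor(w,cv2.COLOR_RGB2HSV),(110,120,50),(130,255,255))
n,l,s,ce=cv2.connectedComponentsWithStats(m)
for i in range(1,n):
    if s[i,4]>60:
        d=(ce[i]-K[:2,2])/K[0,0];a=np.hypot(*d);d=R.T@np.array([*(d/a*np.sin(a)),np.cos(a)]);c=-R.T@t
        print(s[i],ce[i].round(1),[(c+d*(z-c[2])/d[2]).round(4) for z in (.03,.13)])
cv2.imwrite("pics/w3.png",w[:,:,::-1]);o=get_obs();print(o["clock"],o["tool_pos"],shift([.583,.107,.09]))
E
```

```text
clock: 4.98
tool_pos: [0.5824, 0.1048, 0.0966]
orientation: [-180.0, 0.1, -154.5]
force: [-0.2, 0.5, -0.1]
opening: 0.0086
gripper_force: 0.0
[310 207  31  32 700] [324.5 222.9] [array([0.5824, 0.109 , 0.03  ]), array([0.5487, 0.0907, 0.13  ])]
[  0 269  13  20  95] [  6.8 276.3] [array([ 0.8352, -0.2209,  0.03  ]), array([ 0.6791, -0.0793,  0.13  ])]
5.0333 [0.5824187  0.10478502 0.09670105] [-0.005  0.006  0.022]
```

View pics/w3.png

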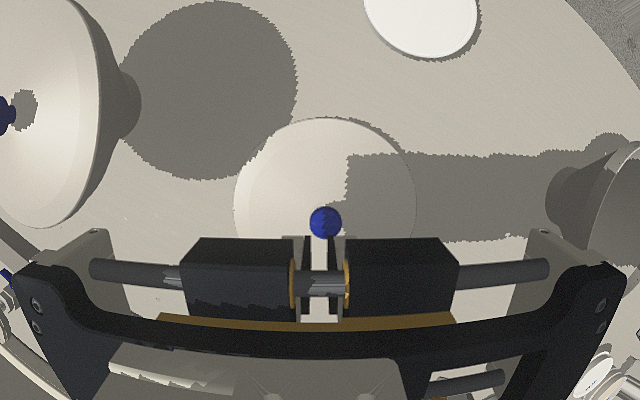

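The knob shows at (324,223), which gives (0.582, 0.109). The tips are about 4 mm off it and 43 mm above it, so I'll trim and hold for more than two seconds.

```bash
H='see rows typed below'
python3 -m inch '-0.005 0.01 0.02 0 0 0;-0.005 0.01 0.02 0 0 0;-0.005 0.01 0.02 0 0 0;-0.005 0.01 0.02 0 0 0;-0.005 0.01 0.02 0 0 0;-0.005 0.01 0.02 0 0 0;-0.005 0.01 0.02 0 0 0;-0.005 0.01 0.02 0 0 0;-0.005 0.01 0.02 0 0 0;-0.005 0.01 0.02 0 0 0'
python3 -m inch '0 0 0 0 0 0;0 0 0 0 0 0;0 0 0 0 0 0;0 0 0 0 0 0;0 0 0 0 0 0;0 0 0 0 0 0;0 0 0 0 0 0;0 0 0 0 0 0;0 0 0 0 0 0;0 0 0 0 0 0'
python3 -m inch '0 0 0 0 0 0;0 0 0 0 0 0;0 0 0 0 0 0;0 0 0 0 0 0;0 0 0 0 0 0;0 0 0 0 0 0;0 0 0 0 0 0;0 0 0 0 0 0;0 0 0 0 0 0;0 0 0 0 0 0'
python3 -m inch '0 0 0 0 0 0;0 0 0 0 0 0;0 0 0 0 0 0;0 0 0 0 0 0;0 0 0 0 0 0;0 0 0 0 0 0'
python3 -c "
from h import *
print(shift([.583,.108,.25]),shift([.464,.325,.25]))"
```

```text
clock: 5.87
tool_pos: [0.5817, 0.1078, 0.0894]
orientation: [-180.0, -0.0, -154.5]
force: [-0.1, 0.9, 0.9]
opening: 0.0085
gripper_force: 0.0
clock: 6.7
tool_pos: [0.5817, 0.1078, 0.0894]
orientation: [-180.0, 0.0, -154.5]
force: [0.2, -0.5, 0.1]
opening: 0.0087
gripper_force: 0.0
clock: 7.53
tool_pos: [0.5817, 0.1078, 0.0894]
orientation: [180.0, -0.0, -154.5]
force: [-0.6, 0.1, 0.2]
opening: 0.0087
gripper_force: 0.0
clock: 8.03
tool_pos: [0.5817, 0.1078, 0.0894]
orientation: [-180.0, -0.0, -154.5]
force: [-0.9, 0.3, -1.0]
opening: 0.0083
gripper_force: 0.0
[-0.004 -0.001 -0.535] [ 0.043  0.822 -0.535]
```

```bash
python3 -m inch '0 0 -0.12 0 0 0;0 0 -0.25 0 0 0;0 0 -0.38 0 0 0;0 0.05 -0.5 0 0 0;0.01 0.18 -0.53 0 0 0;0.02 0.31 -0.53 0 0 0;0.02 0.44 -0.53 0 0 0;0.03 0.57 -0.53 0 0 0;0.04 0.7 -0.53 0 0 0;0.04 0.82 -0.53 0 0 0'
python3 -m inch '0 0 0 0 0 0;0 0 0 0 0 0;0 0 0 0 0 0'
python3 - <<'E'
from h import *
w=snapshot("wrist");p=camera_params("wrist")
K=np.array(p["mtx"]);R,_=cv2.Rodrigues(np.array(p["rvec"],float));t=np.array(p["tvec"]).ravel()
for r in landmark_of("wrist","funnel_mouth"):
        d=(np.array(r["uv"])-K[:2,2])/K[0,0];a=np.hypot(*d);d=R.T@np.array([*(d/a*np.sin(a)),np.cos(a)]);c=-R.T@t
        print(r["p"],r["uv"],(c+d*(.099-c[2])/d[2]).round(4))
# predicted rim outline
th=np.linspace(0,2*np.pi,60)
for C,col in (((.464,.325),(0,255,0)),):
    P=np.c_[C[0]+.069*np.cos(th),C[1]+.069*np.sin(th),0*th+.099]
    uv,_=cv2.fisheye.projectPoints(P[:,None],np.array(p["rvec"],float).reshape(3,1),t.reshape(3,1),K,np.zeros(4))
    w=w.copy();cv2.polylines(w,[uv.astype(int)],True,col,1)
cv2.imwrite("pics/w4.png",w[:,:,::-1])
o=get_obs();print(o["clock"],o["tool_pos"],shift([.464,.325,.150]))
E
```

```text
clock: 8.87
tool_pos: [0.4634, 0.3261, 0.2487]
orientation: [180.0, 0.0, -154.5]
force: [0.7, 0.0, -0.0]
opening: 0.009
gripper_force: 0.0
clock: 9.12
tool_pos: [0.4648, 0.3247, 0.2483]
orientation: [-180.0, -0.0, -154.5]
force: [-0.1, -0.6, 0.7]
opening: 0.0088
gripper_force: 0.0
0.66 [316.4, 192.4] [0.4675 0.3226 0.099 ]
9.2167 [0.46532895 0.32390651 0.24835391] [0.002 0.005 0.328]
```

View pics/w4.png

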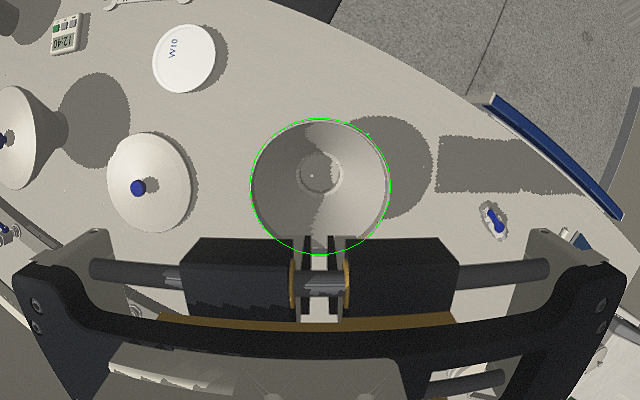

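The predicted rim (green) lies on the real rim, centred near (320,187), so the mouth position is confirmed. I'll descend and stay.

```bash
python3 -m inch '0 0 0.08 0 0 0;0 0 0.16 0 0 0;0 0 0.23 0 0 0;0 0 0.28 0 0 0;0 0 0.31 0 0 0;0 0 0.33 0 0 0;0 0 0.33 0 0 0;0 0 0.33 0 0 0;0 0 0.33 0 0 0;0 0 0.33 0 0 0'
python3 -m inch '0 0 0 0 0 0;0 0 0 0 0 0;0 0 0 0 0 0;0 0 0 0 0 0;0 0 0 0 0 0;0 0 0 0 0 0;0 0 0 0 0 0;0 0 0 0 0 0;0 0 0 0 0 0;0 0 0 0 0 0'
python3 -m inch '0 0 0 0 0 0;0 0 0 0 0 0;0 0 0 0 0 0;0 0 0 0 0 0;0 0 0 0 0 0;0 0 0 0 0 0;0 0 0 0 0 0;0 0 0 0 0 0;0 0 0 0 0 0;0 0 0 0 0 0'
python3 -m inch '0 0 0 0 0 0;0 0 0 0 0 0;0 0 0 0 0 0;0 0 0 0 0 0;0 0 0 0 0 0;0 0 0 0 0 0'
python3 -c "
from h import *
print(get_obs()['tool_pos'],close_job())"
```

```text
clock: 10.05
tool_pos: [0.4654, 0.3251, 0.1504]
orientation: [180.0, 0.1, -154.5]
force: [0.3, -0.7, -0.1]
opening: 0.0088
gripper_force: 0.0
clock: 10.88
tool_pos: [0.465, 0.3247, 0.1493]
orientation: [180.0, 0.0, -154.5]
force: [-0.7, 0.9, 0.1]
opening: 0.0088
gripper_force: 0.0
clock: 11.72
tool_pos: [0.465, 0.3247, 0.1494]
orientation: [180.0, 0.0, -154.5]
force: [-0.3, -0.7, 0.2]
opening: 0.0085
gripper_force: 0.0
clock: 12.22
tool_pos: [0.465, 0.3247, 0.1494]
orientation: [180.0, -0.0, -154.5]
force: [1.0, 0.1, 0.1]
opening: 0.009
gripper_force: 0.0
the job is handed in; nothing more can be done
[0.46501521 0.32469413 0.1493644 ] None
```

The job is handed in at about 12 s: the gripper stayed about 35 mm above the spare lid's knob for over 2 s, then finished about 31 mm above the middle of the open funnel's mouth, with no contact forces measured and the covered funnels passed at about 24 cm above their knobs.

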